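# Fit the spacer sleeve and hold the belt tensioner back

## Task

Get the engine cover ready for its belt: pick up the tall spacer sleeve, slide it over the upright shaft until it sits fully down on its seat and let go of it. Then push the sprung tensioner arm, by its roller, away from the shaft, past its ratchet click and nearly to its end stop, and finish while still holding it pressed back there with the gripper, because the ratchet alone lets it spring part of the way back. Leave the other parts and tools on the bench where they are.

Things in the scene. Friction and masses are not known exactly. Their poses are not given: they have to be found in the camera images.
- sleeve: the spacer sleeve to fit: a plain bright steel tube, 34 mm tall, 32 mm outside and 19 mm bore diameter, standing upright loose on the bench; about 0.1 kg. It is the tallest of the three loose steel rings that stand to the robot's right (their places are swapped at random); origin at the centre of its underside, z up its axis
- collar: bystander: steel ring 12 mm tall, 32 mm outside diameter; origin at the centre of its underside
- cup: bystander: steel ring 20 mm tall, 42 mm outside diameter; origin at the centre of its underside
- marker: bystander: orange marker pen 120 x 10 mm lying on the bench; origin under its middle
- driver: bystander: screwdriver lying at the back of the bench
- spray: bystander: white bottle 140 mm tall, 56 mm diameter, at the back of the bench; origin at the centre of its underside
- fixture: dark steel base plate 220 x 220 x 12 mm fixed to the bench (place and yaw vary), carrying a pale aluminium engine cover, its face 26 mm above the bench. Origin under the plate's centre, z up. In its frame: shaft axis at (-50, -65) mm, tensioner pivot at (60, 30) mm, roller at rest at (-50, 30) mm; low bosses and bolts reach 35 mm
- shaft_seat (a point): centre of the flat seat at the foot of the upright steel shaft, 34 mm above the bench, on a 40 mm diameter boss; the sleeve's underside belongs here. The shaft is 16 mm in diameter and ends 48 mm above the seat with a chamfered top; axes as fixture
- shaft_top (a point): centre of the shaft's top end, 82 mm above the bench
- pivot (a point): point on the tensioner arm's upright hinge axis, 34 mm above the bench. With joint value q the roller's axis is at pivot + 110 mm x (-cos q, sin q) in the x, y axes of fixture; at rest the pivot lies from the roller along the fixture's +x
- roller (a point): centre of the underside of the tensioner's upright steel roller, moves with the arm. The roller does not spin, is 32 mm in diameter and fills 44 to 78 mm above the bench (a 4 mm high nut on top); 110 mm from the pivot. The flat arm below it, 18 mm wide, fills 34 to 44 mm and has a toothed hub of 34 mm radius at the pivot
- tensioner (a joint): swing of the tensioner arm in rad: 0 at rest (roller nearest the shaft), growing clockwise from above as the roller moves off towards the fixture's +y, 0.66 at the end stop. A spring drives it back: about 6 N at the roller at rest, 10 N at the stop, 1 to 3 N more while the pawl climbs its tooth. Clicks at about 0.45; let go after that, it springs back only to about 0.41
There are look-alikes about, which are no part of the job. Leave any turquoise look-alike of the sleeve alone.

How it is judged:
By the outcome, as a careful person would: the job done as asked, in the order asked, and still so for the second after the job is handed in, while the arm keeps its last pose, push and grip.
It also fails if it takes over 61 s, if anything falls off the work surface, if the arm or the gripper's body presses on something with over 40 N, if the wrist force passes 120 N, or if a joint passes its speed limit or range.

## Robot

A 7-joint arm with a two-finger parallel gripper is mounted at the origin on the work surface. World frame = base frame: x ahead of the robot, y to its left, z up, the work surface at z = 0. Lengths are in m, angles in rad, forces in N, time in s.
With the tool pointing down it reaches from about 0.425 to 0.925 m from the base axis. Payload 6.8 kg.
Tool frame: the origin (TCP) lies on the centre line of the jaws, within the pads' length; the fingertips stand 8 mm ahead of it and the grasp point (between the pads) lies 11 mm behind it (bot.tips_ahead is the distance from the TCP to the fingertips, in m); z points along the fingers, y is the line along which they close (so a half turn about z gives the same grasp; the last joint's range is limited). The gripper opens to 85 mm and grips with 20 to 120 N. Pads are 22 mm wide; open, the fingers measure 114 mm over their backs; the gripper's body (76 mm by 85 mm) begins 54 mm behind the grasp point. The pads swing forward as they close: fully open they stand 13 mm farther back than shut.
Start: joints at [1.239, 0.477, 0.022, 1.555, -0.011, 1.109, -0.083], TCP at [0.15, -0.658, 0.239] pointing down, gripper open.
Joint ranges: [-2.96, 2.96], [-0.34, 2.1], [-1.41, 1.46], [0.24, 2.44], [-1.37, 4.51], [0.17, 1.92], [-2.96, 2.96]. Speed limits (rad/s): [2.39, 2.39, 3.14, 3.14, 3.14, 3.14, 3.14].

## Interface

Orientations are given as a unit quaternion [w, x, y, z].
In Python, from station import bot gives the robot as it stands.
- The arm moves only by the tool send_rows, never from a script. Its argument "deltas" is text: rows parted by semicolons, each of 4 numbers parted by spaces: the shift along the tool's x, y, z in m, then the turn about the tool's z in degrees. In form: x y z spin; .... A call has 1 to 5 rows; each row is the pose to reach, as a shift and turn from the pose commanded when the call began, along the tool's axes at that moment; what a row does not reach only later rows make up. A row lasts 1/10 s, in which the tool goes at most 50 mm and 8.59 degrees, less where a joint would pass 70% of its speed; a pose out of reach is approached as far as the arm can. A call with a gripper value outside its range is refused whole. "claw" is the opening, from 0 (shut) to 1 (fully open), set as the call begins (left out, the last holds). The fingers move at their own pace and stop on an object; "force" is the grip in N (left out, the last holds). Time passes only in rows, so rows that repeat a pose let the fingers close. It gives the time, the measured TCP pose, the force, the opening and the grip force at its end, in the units of the state.
- bot.get_obs(): the state, without advancing time (a new reading comes with each control period).
- bot.read_camera(name): name is "side" or "top" or "wrist"; returns a dict with "img" (480x640x3 uint8, red, green, blue), "depth" (480x640 float32, m along the optical axis (not along the pixel's ray), 0 where there is no reading), "fx", "fy", "cx", "cy" (pixels), "camera_from_world" (4x4, takes a point from world to camera coordinates). Camera axes: x right, y up, looking along -z (the intrinsics and any distortion apply to the point x, -y, -z); pixel columns grow to the right and rows downward; lengths in m; the calibration is good to about 2 mm. A picture is of the moment at which its call begins.
- bot.hand_in(): hands the job in; it is judged then, once.
Trained networks look in a picture, given as the dict that the camera call returned (one of the last four; its "shot" number tells which), for a name from the list of things; names that differ only in an ending like _2 or _b are one class to them, and where a whole thing is asked for, a point or a joint stands for the part that bears it (a point fixed in the world has none). Each returns a list of dicts, best first, with "confidence" (0 to 1); they miss things now and then, are a little off and sometimes report something else, mostly with a low value. They report only what shows in the picture. A call takes as long as a camera call. They do not tell look-alikes from the thing itself.
- bot.masks_of(picture, query): "mask" (480x640 bool, what is visible of it).
- bot.landmark_of(picture, query): "xyz" ([x, y, z] in m, in world coordinates, good to about 4 mm: a listed point, or the origin of a listed thing).
The state is a dict: "t": time; "q": joint angles; "joint_vel": joint speeds; "joint_torque": joint torques, N m; "eef_pos": TCP position; "tool_rot": TCP orientation; "contact_force": force on the tool from outside, world axes, zero at the start; "torque": the same for the moment, N m; "gripper_width": opening from 0.0 (shut) to 1.0 (fully open); "grasp_force": force on a finger pad.
Only numpy, scipy, OpenCV 4.12 (cv2) and the standard library are available. Lean on these libraries where they do the work, as an engineer would, in place of code of your own. Each camera call takes 0.05 s, during which the arm holds its last target. There are 200 camera calls.

## Working session

There is one attempt and no reset: what is moved stays moved. The work goes in short steps, Python scripts to look and compute and a tool call to move; the robot and the scene stay as the last step left them, time stands still between calls to the robot, and variables do not carry over. Pictures are saved under pics/ and viewed, at most 10 in all, crops included, and the job is handed in when it is done.

Besides the shell and the picture viewer there is one more tool, called after "Emit:" as name(argument=value, ...), one argument or row to a line, values as JSON. send_rows: Moves the arm, as the interface text tells. Its arguments: {"type":"object","properties":{"deltas":{"type":"string"},"claw":{"type":"number"},"force":{"type":"number"}},"required":["deltas"]}

```bash
mkdir -p pics; cat > h.py <<'E'
import numpy as np, cv2
from station import bot
def world(p,u,v,d=None):
    d=p["depth"][int(v),int(u)] if d is None else d
    c=np.array([(u-p["cx"])/p["fx"]*d,-(v-p["cy"])/p["fy"]*d,-d,1])
    return (np.linalg.inv(p["camera_from_world"])@c)[:3]
def cloud(p):
    v,u=np.mgrid[:480,:640]; d=p["depth"]
    c=np.stack([(u-p["cx"])/p["fx"]*d,-(v-p["cy"])/p["fy"]*d,-d,np.ones_like(d)],-1)
    return (c@np.linalg.inv(p["camera_from_world"]).T)[...,:3]
def save(p,n): cv2.imwrite(f"pics/{n}.png",p["img"][...,::-1])
def R(o):
    w,x,y,z=o["tool_rot"]
    from scipy.spatial.transform import Rotation as Q
    return Q.from_quat([x,y,z,w]).as_matrix()
E
python3 - <<'E'
from h import *
np.set_printoptions(precision=4,suppress=True)
o=bot.get_obs(); print(o["eef_pos"],R(o),o["t"],o["gripper_width"])
for n in ["top","side"]:
    p=bot.read_camera(n); save(p,n)
    for q in ["sleeve","collar","cup","shaft_seat","shaft_top","pivot","roller","fixture"]:
        print(n,q,[(np.round(r["xyz"],4),round(r["confidence"],2)) for r in bot.landmark_of(p,q)[:4]])
p=bot.read_camera("top")
E
```

```text
[ 0.1496 -0.6576  0.2383] [[ 0.9751  0.2219 -0.0005]
 [ 0.2219 -0.9751  0.0017]
 [-0.0001 -0.0018 -1.    ]] 0.0 1.0033200833604523
top sleeve [(array([ 0.4588, -0.4163,  0.0064]), 0.65), (array([ 0.5191, -0.3687, -0.0011]), 0.51)]
top collar [(array([ 0.5734, -0.2891, -0.002 ]), 0.61)]
top cup [(array([ 0.4572, -0.2158, -0.0018]), 0.53)]
top shaft_seat [(array([0.4753, 0.0041, 0.0336]), 0.85)]
top shaft_top [(array([ 0.472 , -0.0019,  0.0775]), 0.68)]
top pivot [(array([0.5871, 0.0804, 0.0323]), 0.64)]
top roller [(array([0.4866, 0.0926, 0.0739]), 0.58)]
top fixture [(array([0.53  , 0.0574, 0.0023]), 0.92)]
side sleeve [(array([ 0.5234, -0.3656,  0.0013]), 0.85), (array([ 0.4607, -0.4211,  0.    ]), 0.69), (array([ 0.4377, -0.3487, -0.0001]), 0.63), (array([0.4849, 0.0924, 0.0755]), 0.22)]
side collar [(array([ 0.5739, -0.2858,  0.0033]), 0.48)]
side cup [(array([ 0.4543, -0.22  , -0.0015]), 0.59)]
side shaft_seat [(array([ 0.4703, -0.0025,  0.0287]), 0.95)]
side shaft_top [(array([0.4752, 0.0002, 0.0821]), 0.65)]
side pivot [(array([0.5951, 0.0785, 0.0335]), 0.89)]
side roller [(array([0.4832, 0.0922, 0.0808]), 0.69)]
side fixture [(array([0.5327, 0.0627, 0.0035]), 0.63)]
```

View pics/top.png

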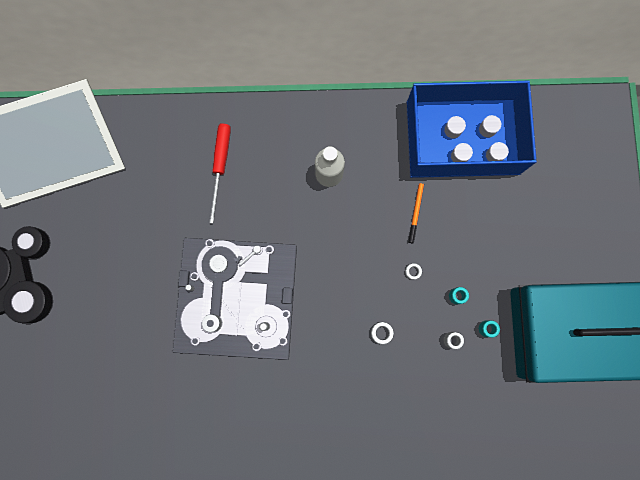

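View pics/side.png

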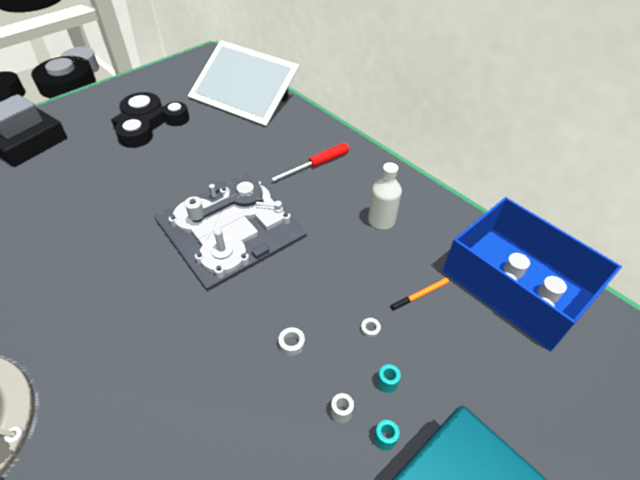

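Top view: steel rings at (455,341), (382,333), (414,271). Turquoise look-alikes are at (460,296) and (491,329), and there are white tubes in the blue bin. The tallest steel ring, (455,341), looks like the sleeve, so I'll measure its height and check a crop.

```bash
python3 - <<'E'
from h import *
np.set_printoptions(precision=4,suppress=True)
P=bot.read_camera("top"); S=bot.read_camera("side")
def circ(p,u,v,r,zmin):
    W=cloud(p)[v-r:v+r+1,u-r:u+r+1].reshape(-1,3); W=W[p["depth"][v-r:v+r+1,u-r:u+r+1].ravel()>0]
    zt=np.percentile(W[W[:,2]>zmin][:,2],90); T=W[abs(W[:,2]-zt)<.004]
    (c,rad)=cv2.minEnclosingCircle(T[:,:2].astype(np.float32)); print(u,v,"n",len(T),"z",zt,"c",c,"mean",T[:,:2].mean(0),"r",rad)
for a in [(455,341),(382,333),(414,271),(460,296),(491,329)]: circ(P,*a,14,.006)
print("side"); 
for a in [(343,405),(292,340),(371,326)]: circ(S,*a,20,.006)
print("shaft"); circ(P,264,327,10,.07); circ(S,221,235,14,.07)
print("roller"); circ(P,209,323,14,.06); circ(S,194,207,14,.06)
a=P["img"][240:380,360:520]; b=S["img"][300:460,260:420]
cv2.imwrite("pics/c.png",np.hstack([cv2.resize(a,(400,350)),cv2.resize(b,(350,350))])[...,::-1])
print(bot.tips_ahead)
E
```

```text
455 341 n 128 z 0.03601471334693644 c (0.4382031261920929, -0.35312697291374207) mean [ 0.4386 -0.3532] r 0.015969064086675644
382 333 n 192 z 0.022001408186865468 c (0.45567047595977783, -0.21991075575351715) mean [ 0.4548 -0.2198] r 0.02084432728588581
414 271 n 108 z 0.014250157840829706 c (0.5709191560745239, -0.28583481907844543) mean [ 0.5707 -0.2858] r 0.015919623896479607
460 296 n 120 z 0.03587845909969487 c (0.521124541759491, -0.3679816424846649) mean [ 0.5216 -0.3682] r 0.01604967564344406
491 329 n 121 z 0.03601524482375047 c (0.45804449915885925, -0.4212747812271118) mean [ 0.4582 -0.421 ] r 0.016067061573266983
side
343 405 n 260 z 0.03512607706147467 c (0.4377414882183075, -0.3522924780845642) mean [ 0.437  -0.3529] r 0.01618427410721779
292 340 n 304 z 0.021474341510293704 c (0.45531901717185974, -0.21908307075500488) mean [ 0.4545 -0.2196] r 0.021219976246356964
371 326 n 173 z 0.013477529035753888 c (0.5706459879875183, -0.2855326235294342) mean [ 0.57   -0.2852] r 0.016160346567630768
shaft
264 327 n 46 z 0.08359906689029888 c (0.47359246015548706, -0.0021200389601290226) mean [ 0.4732 -0.0026] r 0.007337960880249739
221 235 n 42 z 0.08301193005197992 c (0.4718048870563507, -0.0020811345893889666) mean [ 0.4725 -0.0023] r 0.007417331449687481
roller
209 323 n 170 z 0.08184073127218561 c (0.4816301465034485, 0.09182565659284592) mean [0.4818 0.0915] r 0.015670781955122948
194 207 n 158 z 0.08050317557635012 c (0.48103341460227966, 0.09360714256763458) mean [0.4807 0.0919] r 0.016878381371498108
0.008
```

View pics/c.png

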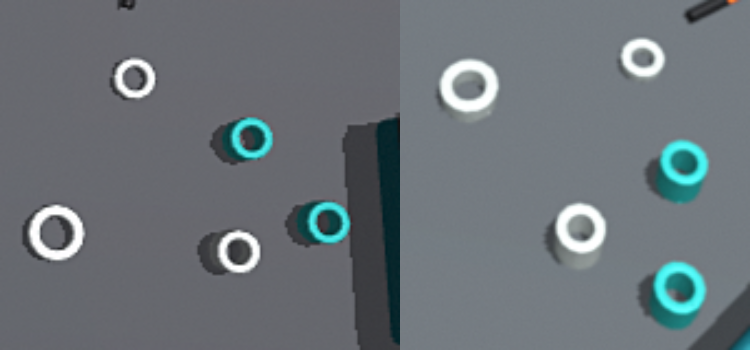

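The crop confirms it. The plain steel sleeve is the tall one, with its top at z≈0.035, at (0.438,-0.353). The cup and collar are lower and both turquoise tubes are excluded. Now moving above it.

Emit:
send_rows(
  deltas="0.035 -0.0233 0 6; 0.07 -0.0466 0 12; 0.105 -0.07 0 18; 0.14 -0.093 0 24; 0.1744 -0.1165 0 30",
  claw=0.65,
)

```text
t: 1.55
eef_pos: [0.2951, -0.5046, 0.2395]
tool_rot: [0.0, 0.988, -0.151, 0.0]
contact_force: [0.5, -0.4, 0.1]
gripper_width: 0.646
grasp_force: 0.0
```

```bash
cat >> h.py <<'E'
def go(x,y,z,yaw=None):
    o=bot.get_obs(); M=R(o); d=np.array([x,y,z])-o["eef_pos"]
    ty=np.degrees(np.arctan2(M[1,1],M[0,1]))
    print("t",o["t"],"pos",np.round(o["eef_pos"],4),"yaw_y",round(ty,1),"delta tool",np.round(M.T@d,4),"F",np.round(o["contact_force"],1),"w",round(o["gripper_width"],3),"g",o["grasp_force"], "spin",None if yaw is None else round((ty-yaw+180)%360-180,1))
E
python3 -c "
from h import *
go(.438,-.353,.12,-135)"
```

```text
t 1.55 pos [ 0.2951 -0.5046  0.2395] yaw_y -107.4 delta tool [ 0.0909 -0.1875  0.1195] F [ 0.5 -0.4  0.1] w 0.646 g 0.0 spin 27.6
```

Emit:
send_rows(
  deltas="0.018 -0.0375 0 5.5; 0.036 -0.075 0 11; 0.054 -0.1125 0 16.5; 0.073 -0.15 0.04 22; 0.091 -0.1875 0.08 27.6",
)

```text
t: 2.05
eef_pos: [0.4306, -0.3613, 0.1708]
tool_rot: [0.0, 0.924, -0.383, 0.002]
contact_force: [-0.4, -1.0, -1.1]
gripper_width: 0.647
grasp_force: 0.0
```

Emit:
send_rows(
  deltas="0 0 0 0;0 0 0 0;0 0 0 0",
)

```text
t: 2.35
eef_pos: [0.4282, -0.3634, 0.171]
tool_rot: [0.001, 0.924, -0.381, 0.001]
contact_force: [-0.2, -0.1, 1.4]
gripper_width: 0.657
grasp_force: 0.0
```

```bash
python3 - <<'E'
from h import *
p=bot.read_camera("wrist"); save(p,"w1")
W=cloud(p); m=(p["depth"]>0)&(abs(W[...,2]-.035)<.006)&(np.hypot(W[...,0]-.438,W[...,1]+.353)<.03)
T=W[m]; print(len(T), T.mean(0) if len(T) else 0, cv2.minEnclosingCircle(T[:,:2].astype(np.float32)) if len(T) else 0)
go(.438,-.353,.015,-135)
E
```

```text
1075 [ 0.43888769 -0.3550933   0.03349081] ((0.4385577142238617, -0.3546016812324524), 0.01594194583594799)
t 2.4 pos [ 0.4281 -0.3637  0.1713] yaw_y -134.9 delta tool [-0.0009 -0.0146  0.1563] F [-0.1  0.6  0.1] w 0.652 g 0.0 spin 0.1
```

View pics/w1.png

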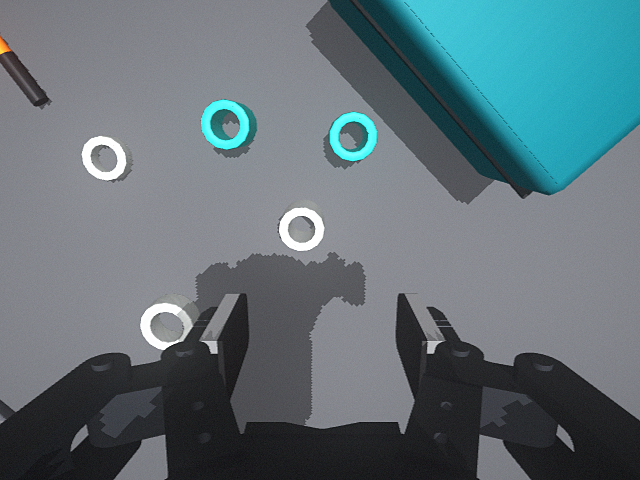

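Wrist view: the steel sleeve is at (301,229), the turquoise tubes are at (228,125) and (353,136), and nothing blocks the jaws. Correcting and descending.

Emit:
send_rows(
  deltas="0 -0.014 0.03 0; 0 -0.014 0.07 0; 0 -0.014 0.105 0; 0 -0.014 0.135 0; 0 -0.014 0.157 0",
)

```text
t: 2.9
eef_pos: [0.4375, -0.3535, 0.0123]
tool_rot: [0.0, 0.924, -0.382, 0.0]
contact_force: [-0.8, 0.4, -0.3]
gripper_width: 0.649
grasp_force: 0.0
```

Emit:
send_rows(
  deltas="0 0 0 0;0 0 0 0",
)

```text
t: 3.1
eef_pos: [0.4384, -0.3534, 0.0142]
tool_rot: [0.0, 0.924, -0.382, 0.001]
contact_force: [-0.7, -0.4, 1.0]
gripper_width: 0.655
grasp_force: 0.0
```

```bash
python3 -c "
from h import *
go(.4383,-.354,.014,-135)"
```

```text
t 3.1 pos [ 0.4384 -0.3534  0.0142] yaw_y -134.9 delta tool [0.0004 0.0005 0.0002] F [-0.7 -0.4  1. ] w 0.655 g 0.0 spin 0.1
```

Emit:
send_rows(
  deltas="0 0 0 0;0 0 0 0;0 0 0 0;0 0 0 0;0 0 0 0",
  claw=0,
  force=50,
)

```text
t: 3.6
eef_pos: [0.4394, -0.3531, 0.0152]
tool_rot: [0.0, 0.925, -0.381, 0.002]
contact_force: [-1.2, -0.4, 6.4]
gripper_width: 0.36
grasp_force: 49.1
```

Emit:
send_rows(
  deltas="0 0 -0.02 0;0 0 -0.05 0;0 0 -0.09 0;0 0 -0.13 0;0 0 -0.15 0",
)

```text
t: 4.1
eef_pos: [0.4398, -0.3531, 0.1679]
tool_rot: [0.001, 0.925, -0.381, 0.003]
contact_force: [0.5, -1.1, -1.1]
gripper_width: 0.358
grasp_force: 49.9
```

```bash
python3 - <<'E'
from h import *
go(.4727,-.0022,.15,-135)
p=bot.read_camera("wrist"); save(p,"w2")
W=cloud(p); o=bot.get_obs(); M=R(o)
L=(W-o["eef_pos"])@M
m=(p["depth"]>0)&(abs(L[...,0])<.025)&(abs(L[...,1])<.014)&(L[...,2]>-.05)&(L[...,2]<.03)
T=L[m]; print(len(T),T.min(0),T.max(0),T.mean(0))
E
```

```text
t 4.1 pos [ 0.4398 -0.3531  0.1679] yaw_y -134.8 delta tool [-0.224  -0.2722  0.0169] F [ 0.5 -1.1 -1.1] w 0.358 g 49.8569855466485 spin 0.2
8640 [-0.01646018 -0.01399611 -0.01883246] [0.01541466 0.01399653 0.01754289] [ 0.00144476  0.00039511 -0.00846651]
```

View pics/w2.png

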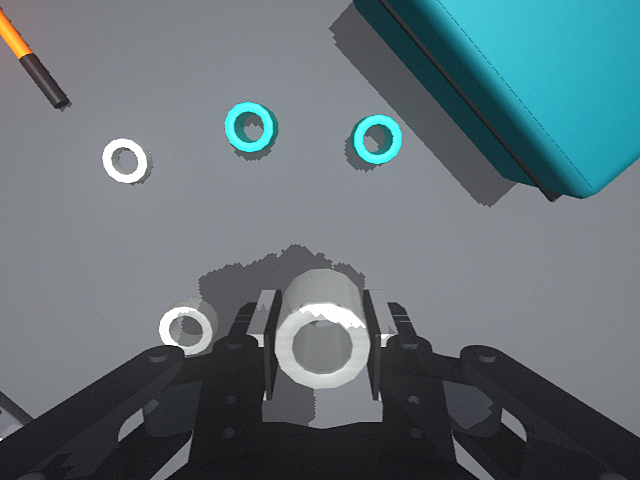

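The sleeve is held upright and centred at (322,345). Moving near the shaft, slightly past it so the wrist camera can see it ahead.

Emit:
send_rows(
  deltas="-0.0264 -0.0272 0 0;-0.0528 -0.0544 0 0;-0.0792 -0.0816 0 0;-0.1056 -0.1088 0 0;-0.132 -0.136 0 0",
)

```text
t: 4.65
eef_pos: [0.4402, -0.1611, 0.1635]
tool_rot: [-0.0, 0.925, -0.381, 0.0]
contact_force: [1.3, 1.6, -1.4]
gripper_width: 0.362
grasp_force: 49.8
```

Emit:
send_rows(
  deltas="-0.0264 -0.0272 0 0;-0.0528 -0.0544 0 0;-0.0792 -0.0816 0 0;-0.1056 -0.1088 0 0;-0.132 -0.136 0 0",
)

```text
t: 5.15
eef_pos: [0.4424, 0.0284, 0.1636]
tool_rot: [-0.0, 0.925, -0.381, 0.001]
contact_force: [0.9, -0.7, -0.2]
gripper_width: 0.36
grasp_force: 49.8
```

Emit:
send_rows(
  deltas="0 0 0 0;0 0 0 0;0 0 0 0",
)

```text
t: 5.45
eef_pos: [0.4425, 0.0259, 0.1632]
tool_rot: [0.0, 0.924, -0.382, 0.0]
contact_force: [-0.7, -0.7, -1.1]
gripper_width: 0.358
grasp_force: 49.9
```

```bash
python3 - <<'E'
from h import *
go(.4727,-.0022,.15,-135)
p=bot.read_camera("wrist"); save(p,"w3")
W=cloud(p); o=bot.get_obs(); M=R(o); L=(W-o["eef_pos"])@M
def fit(m,n):
    T=L[m&(p["depth"]>0)]; 
    if len(T): print(n,len(T),"w",W[m&(p["depth"]>0)].mean(0),"circ",cv2.minEnclosingCircle(T[:,:2].astype(np.float32)),"tool mean",T.mean(0))
near=np.hypot(W[...,0]-.4727,W[...,1]+.0022)<.02
fit(near&(abs(W[...,2]-.082)<.005),"shaft")
fit((abs(L[...,0])<.02)&(abs(L[...,1])<.018)&(abs(L[...,2]+.0185)<.003),"sleeve top")
E
```

```text
t 5.45 pos [0.4425 0.0259 0.1632] yaw_y -134.9 delta tool [ 0.0413 -0.0014  0.0132] F [-0.7 -0.7 -1.1] w 0.358 g 49.885605834424496 spin 0.1
shaft 658 w [ 0.4740572  -0.00290466  0.08096632] circ ((0.04215269908308983, -0.002039367100223899), 0.007910924032330513) tool mean [ 0.04249739 -0.00206939  0.08226726]
sleeve top 5066 w [0.44340724 0.02410511 0.18158797] circ ((0.0021088505163788795, -4.543481190921739e-05), 0.02032923325896263) tool mean [ 0.0017599   0.00047228 -0.01836903]
```

View pics/w3.png

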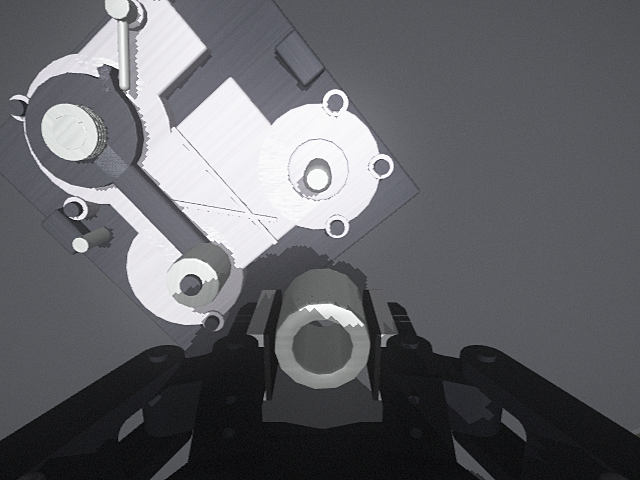

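The shaft top is at (317,180), the roller at (192,282), and the sleeve ring is centred near (322,345). Refining the sleeve's offset in the jaws.

```bash
python3 - <<'E'
from h import *
from scipy.optimize import least_squares
p=bot.read_camera("wrist"); W=cloud(p); o=bot.get_obs(); L=(W-o["eef_pos"])@R(o)
v,u=np.mgrid[:480,:640]
for zc in (-.0175,-.0185,-.0195):
    m=(abs(L[...,0])<.02)&(abs(L[...,1])<.0165)&(abs(L[...,2]-zc)<.0006); print(zc,m.sum())
m=(np.abs(L[...,0])<.02)&(abs(L[...,1])<.0155)&(L[...,2]<-.0165)&(L[...,2]>-.0225)&(p["img"].mean(2)>130)
T=L[m]; print(len(T),np.percentile(T[:,2],[5,50,95]))
f=lambda c:np.hypot(T[:,0]-c[0],T[:,1]-c[1])
r=least_squares(lambda c:np.maximum(f(c)-.016,0)+np.maximum(.0095-f(c),0),[0,0]); print(r.x,r.cost)
for s in (T[:,0],): 
  k=abs(T[:,1])<.003; print(np.sort(s[k])[[0,5,-5,-1]], "inner",s[k&(s>0)].min() if (k&(s>0)).any() else 0, s[k&(s<0)].max() if (k&(s<0)).any() else 0)
E
```

```text
-0.0175 1129
-0.0185 2816
-0.0195 1281
3474 [-0.01956779 -0.01865258 -0.01771493]
[0.00047359 0.00076177] 2.3422844745541096e-08
[-0.01488937 -0.01439944  0.01572948  0.01625152] inner 0.009727782275706316 -0.008414574419690925
```

Emit:
send_rows(
  deltas="0.02 -0.0012 0 0;0.0418 -0.0024 0 0;0.0418 -0.0024 0.03 0;0.0418 -0.0024 0.058 0;0.0418 -0.0024 0.058 0",
)

```text
t: 6.05
eef_pos: [0.4713, -0.0022, 0.1024]
tool_rot: [0.002, 0.924, -0.382, -0.003]
contact_force: [-0.2, -0.0, -0.8]
gripper_width: 0.359
grasp_force: 49.9
```

Emit:
send_rows(
  deltas="0 0 0.003 0;0 0 0.006 0;0 0 0.009 0;0 0 0.012 0;0 0 0.014 0",
)

```text
t: 6.55
eef_pos: [0.4742, -0.0007, 0.0914]
tool_rot: [-0.0, 0.925, -0.381, 0.0]
contact_force: [0.2, 0.1, -0.2]
gripper_width: 0.36
grasp_force: 50.0
```

```bash
python3 -c "
from h import *
go(.474,-.0019,.0493,-135)"
```

```text
t 6.55 pos [ 0.4742 -0.0007  0.0914] yaw_y -134.8 delta tool [0.0007 0.001  0.0421] F [ 0.2  0.1 -0.2] w 0.36 g 49.96248431503773 spin 0.2
```

The underside is about 6 mm below the shaft top with no contact force, so the sleeve is on. Lowering further.

Emit:
send_rows(
  deltas="0.0003 0.0005 0.006 0;0.0003 0.0005 0.012 0;0.0003 0.0005 0.018 0;0.0003 0.0005 0.024 0;0.0003 0.0005 0.03 0",
)

```text
t: 7.05
eef_pos: [0.4738, -0.0013, 0.0606]
tool_rot: [0.0, 0.925, -0.381, -0.0]
contact_force: [-0.7, -0.6, -1.1]
gripper_width: 0.358
grasp_force: 50.0
```

Emit:
send_rows(
  deltas="0 0 0.003 0;0 0 0.005 0;0 0 0.007 0;0 0 0.009 0;0 0 0.010 0",
)

```text
t: 7.55
eef_pos: [0.4739, -0.0013, 0.0511]
tool_rot: [-0.0, 0.925, -0.381, 0.0]
contact_force: [-1.1, -0.0, -1.5]
gripper_width: 0.357
grasp_force: 50.0
```

```bash
python3 -c "
from h import *
go(.474,-.0019,.0493,-135)"
```

```text
t 7.55 pos [ 0.4739 -0.0013  0.0511] yaw_y -134.8 delta tool [0.0005 0.0004 0.0018] F [-1.1 -0.  -1.5] w 0.357 g 49.961095824837685 spin 0.2
```

Emit:
send_rows(
  deltas="0 0 0.001 0;0 0 0.002 0;0 0 0.003 0;0 0 0.003 0",
)

```text
t: 7.95
eef_pos: [0.474, -0.0013, 0.0492]
tool_rot: [0.0, 0.925, -0.381, 0.0]
contact_force: [-4.1, -0.0, 13.2]
gripper_width: 0.357
grasp_force: 51.3
```

Seat contact at 13 N and z=0.0492, as expected. Releasing, rising and looking.

Emit:
send_rows(
  deltas="0 0 0 0;0 0 0 0;0 0 0 0;0 0 0 0",
  claw=0.65,
)

```text
t: 8.35
eef_pos: [0.4739, -0.0013, 0.0481]
tool_rot: [0.0, 0.925, -0.381, 0.0]
contact_force: [0.4, 0.4, -0.2]
gripper_width: 0.651
grasp_force: 0.0
```

Emit:
send_rows(
  deltas="0 0 -0.02 0;0 0 -0.04 0;0 0 -0.07 0;-0.02 0 -0.09 0;-0.04 0 -0.09 0",
)

```text
t: 8.85
eef_pos: [0.4472, 0.0272, 0.1407]
tool_rot: [-0.001, 0.924, -0.382, 0.002]
contact_force: [0.3, 1.1, -0.0]
gripper_width: 0.651
grasp_force: 0.0
```

```bash
python3 - <<'E'
from h import *
go(.474,-.0019,.0493,-135)
p=bot.read_camera("wrist"); save(p,"w4")
W=cloud(p); r=np.hypot(W[...,0]-.4735,W[...,1]+.0022); ok=p["depth"]>0
print("sleeve top z",np.percentile(W[...,2][ok&(r>.0105)&(r<.015)],[10,50,90]))
# vertical sleeve, roller, pivot hub
m=ok&(abs(W[...,2]-.080)<.006)&(np.hypot(W[...,0]-.481,W[...,1]-.092)<.03); T=W[m]
print("roller",len(T),cv2.minEnclosingCircle(T[:,:2].astype(np.float32)))
print("pivot",[(r["xyz"],r["confidence"]) for r in bot.landmark_of(p,"pivot")][:1])
E
```

```text
t 8.85 pos [0.4472 0.0272 0.1407] yaw_y -134.9 delta tool [0.0392 0.0021 0.0915] F [ 0.3  1.1 -0. ] w 0.651 g 0.0 spin 0.1
sleeve top z [0.0671159  0.06797428 0.0687893 ]
roller 2338 ((0.4821997284889221, 0.09158264845609665), 0.01622057519853115)
pivot [([0.5902, 0.0812, 0.0322], 0.72)]
```

View pics/w4.png

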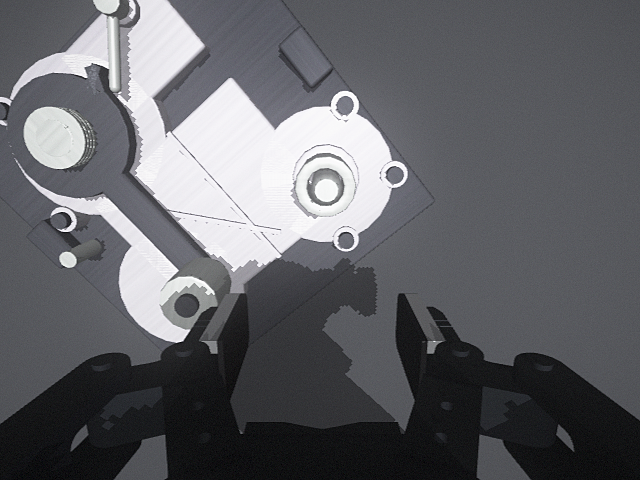

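The sleeve top is at z=0.068, so it's fully seated. It shows at (326,185) around the shaft. Next I'll set the jaws to a ~17 mm gap so the pad edges cradle the roller, and turn so the tool's −x face pushes along its arc.

Emit:
send_rows(
  deltas="0.002 -0.007 0 8;0.004 -0.014 0 16;0.006 -0.021 0 24;0.008 -0.028 0 32;0.0096 -0.0337 0 40",
  claw=0.2,
)

```text
t: 9.45
eef_pos: [0.4716, 0.0404, 0.1353]
tool_rot: [0.003, 0.773, -0.634, -0.004]
contact_force: [-0.9, -0.3, -2.2]
gripper_width: 0.196
grasp_force: 0.0
```

Emit:
send_rows(
  deltas="0 0 0 5;0 0 0 10;0 0 0 10",
)

```text
t: 9.75
eef_pos: [0.4716, 0.0415, 0.1351]
tool_rot: [0.005, 0.716, -0.698, -0.003]
contact_force: [-0.5, -0.1, 0.1]
gripper_width: 0.197
grasp_force: 0.0
```

```bash
cat >> h.py <<'E'
th=-0.088; fx=np.array([np.cos(th),np.sin(th)]); fy=np.array([-fx[1],fx[0]])
pivot=np.array([.482,.0916])+.110*fx
def tcp(q,d=.0246):
    return pivot+.110*(-np.cos(q)*fx+np.sin(q)*fy)-d*(np.sin(q)*fx+np.cos(q)*fy), np.degrees(np.pi/2+th-q)
def way(qs,z=.06,d=.0246):
    for q in qs:
        c,a=tcp(q,d); print(round(q,3),end=" "); go(*c,z,a+90+180)   # -x along push => x at a+180, y at a+90 (x=y turned)
E
python3 -c "
from h import *
print(R(bot.get_obs()), bot.get_obs()['q'], tcp(0))
way([0],d=.0475)"
```

```text
[[ 0.02673458 -0.99959353 -0.00990122]
 [-0.99963893 -0.02670644 -0.00296283]
 [ 0.00269719  0.00997686 -0.99994659]] [-0.84955504  0.3740973   0.77241042  2.15345921 -0.37614867  0.7606432
 -2.94644202] (array([0.47983799, 0.06709519]), np.float64(84.95797140284876))
0 t 9.75 pos [0.4716 0.0415 0.1351] yaw_y -178.5 delta tool [-0.0029 -0.0071  0.075 ] F [-0.5 -0.1  0.1] w 0.197 g 0.0 spin -173.4
```

The last joint is close to its limit this way round. I'll turn back about 174° and push with the +x face. First I'll check the camera mount's clearance.

```bash
python3 -c "
from h import *
p=bot.read_camera('wrist'); o=bot.get_obs()
c=np.linalg.inv(p['camera_from_world'])[:3,3]; print(R(o).T@(c-o['eef_pos']))"
```

```text
[ 0.06879318  0.00022253 -0.13478986]
```

Emit:
send_rows(
  deltas="0 0 0 -8.5;0 0 0 -17;0 0 0 -25.5;0 0 0 -34;0 0 0 -42.5",
)

```text
t: 10.3
eef_pos: [0.4714, 0.041, 0.1355]
tool_rot: [0.002, 0.922, -0.387, -0.005]
contact_force: [-0.1, -0.4, -1.2]
gripper_width: 0.198
grasp_force: 0.0
```

Emit:
send_rows(
  deltas="0 0 0 -8.5;0 0 0 -17;0 0 0 -25.5;0 0 0 -34;0 0 0 -42.5",
)

```text
t: 10.8
eef_pos: [0.4715, 0.041, 0.1356]
tool_rot: [-0.0, 1.0, -0.026, -0.005]
contact_force: [-0.0, -0.9, 0.9]
gripper_width: 0.195
grasp_force: 0.0
```

Emit:
send_rows(
  deltas="0 0 0 -8.5;0 0 0 -17;0 0 0 -25.5;0 0 0 -34;0 0 0 -42.5",
)

```text
t: 11.3
eef_pos: [0.4716, 0.041, 0.1358]
tool_rot: [-0.002, 0.941, 0.338, -0.004]
contact_force: [-0.7, -0.6, -0.2]
gripper_width: 0.201
grasp_force: 0.0
```

Emit:
send_rows(
  deltas="0 0 0 -8.5;0 0 0 -17;0 0 0 -25.5;0 0 0 -34;0 0 0 -42.5",
)

```text
t: 11.8
eef_pos: [0.4716, 0.041, 0.1359]
tool_rot: [-0.003, 0.755, 0.656, -0.003]
contact_force: [-0.9, -0.5, 0.1]
gripper_width: 0.199
grasp_force: 0.0
```

```bash
sed -i 's/a+90+180)   #.*/a+90+180-180*0-180)/' h.py; python3 -c "
from h import *
print(R(bot.get_obs()), bot.get_obs()['q'])
c,a=tcp(0,.0475); go(*c,.06,a-90); go(*c,.06,a+90)"
```

```text
[[ 1.39804816e-01  9.90143288e-01 -8.41915216e-03]
 [ 9.90178908e-01 -1.39804768e-01  5.97083397e-04]
 [-5.85839499e-04 -8.41994203e-03 -9.99964380e-01]] [-0.27798053  0.29096589  0.07146811  2.1208005  -0.03388788  0.73892694
 -0.32454397]
t 11.8 pos [0.4716 0.041  0.1359] yaw_y -8.0 delta tool [0.0042 0.0063 0.0758] F [-0.9 -0.5  0.1] w 0.199 g 0.0 spin -3.0
t 11.8 pos [0.4716 0.041  0.1359] yaw_y -8.0 delta tool [0.0042 0.0063 0.0758] F [-0.9 -0.5  0.1] w 0.199 g 0.0 spin 177.0
```

Emit:
send_rows(
  deltas="0.0042 0.0063 0 -3;0.0042 0.0063 0.02 -3;0.0042 0.0063 0.04 -3;0.0042 0.0063 0.06 -3;0.0042 0.0063 0.0758 -3",
)

```text
t: 12.3
eef_pos: [0.4775, 0.0445, 0.059]
tool_rot: [-0.004, 0.74, 0.673, -0.003]
contact_force: [0.1, -0.0, 0.3]
gripper_width: 0.2
grasp_force: 0.0
```

Emit:
send_rows(
  deltas="0 0 0 0;0 0 0 0",
)

```text
t: 12.5
eef_pos: [0.4777, 0.0445, 0.06]
tool_rot: [-0.004, 0.74, 0.673, -0.003]
contact_force: [0.9, 1.1, 0.0]
gripper_width: 0.197
grasp_force: 0.0
```

```bash
sed -i 's/a+90+180-180\*0-180)/a-90)/' h.py; python3 -c "
from h import *
way([0,.08,.16,.24,.32])"
```

```text
0 t 12.5 pos [0.4777 0.0445 0.06  ] yaw_y -5.5 delta tool [ 0.0227  0.     -0.    ] F [0.9 1.1 0. ] w 0.197 g 0.0 spin -0.4
0.08 t 12.5 pos [0.4777 0.0445 0.06  ] yaw_y -5.5 delta tool [ 0.0316 -0.0017 -0.    ] F [0.9 1.1 0. ] w 0.197 g 0.0 spin 4.2
0.16 t 12.5 pos [0.4777 0.0445 0.06  ] yaw_y -5.5 delta tool [ 0.0405 -0.0026 -0.    ] F [0.9 1.1 0. ] w 0.197 g 0.0 spin 8.7
0.24 t 12.5 pos [0.4777 0.0445 0.06  ] yaw_y -5.5 delta tool [ 0.0495 -0.0029 -0.    ] F [0.9 1.1 0. ] w 0.197 g 0.0 spin 13.3
0.32 t 12.5 pos [0.4777 0.0445 0.06  ] yaw_y -5.5 delta tool [ 0.0585 -0.0024 -0.    ] F [0.9 1.1 0. ] w 0.197 g 0.0 spin 17.9
```

Emit:
send_rows(
  deltas="0.010 0 0 0;0.018 0 0 0;0.0227 0 0 0;0.0272 -0.001 0 2;0.0316 -0.0017 0 4",
)

```text
t: 13.0
eef_pos: [0.4791, 0.0756, 0.0601]
tool_rot: [-0.003, 0.764, 0.646, -0.004]
contact_force: [1.4, -7.5, 2.6]
gripper_width: 0.199
grasp_force: 2.6
```

```bash
python3 -c "
from h import *
way([.08,.16,.24,.32,.4,.48])"
```

```text
0.08 t 13.0 pos [0.4791 0.0756 0.0601] yaw_y -9.6 delta tool [ 0.0004 -0.0002  0.0001] F [ 1.4 -7.5  2.6] w 0.199 g 2.595276888459921 spin 0.1
0.16 t 13.0 pos [0.4791 0.0756 0.0601] yaw_y -9.6 delta tool [ 0.0093 -0.0018  0.0001] F [ 1.4 -7.5  2.6] w 0.199 g 2.595276888459921 spin 4.6
0.24 t 13.0 pos [0.4791 0.0756 0.0601] yaw_y -9.6 delta tool [ 0.0183 -0.0027  0.0001] F [ 1.4 -7.5  2.6] w 0.199 g 2.595276888459921 spin 9.2
0.32 t 13.0 pos [0.4791 0.0756 0.0601] yaw_y -9.6 delta tool [ 0.0273 -0.0029  0.    ] F [ 1.4 -7.5  2.6] w 0.199 g 2.595276888459921 spin 13.8
0.4 t 13.0 pos [0.4791 0.0756 0.0601] yaw_y -9.6 delta tool [ 0.0363 -0.0023  0.    ] F [ 1.4 -7.5  2.6] w 0.199 g 2.595276888459921 spin 18.4
0.48 t 13.0 pos [0.4791 0.0756 0.0601] yaw_y -9.6 delta tool [ 0.0452 -0.0011 -0.    ] F [ 1.4 -7.5  2.6] w 0.199 g 2.595276888459921 spin 23.0
```

Contact is at 7.5 N, matching the spring. Following the arc.

Emit:
send_rows(
  deltas="0.0093 -0.0018 0 4.6;0.0183 -0.0027 0 9.2;0.0273 -0.0029 0 13.8;0.0363 -0.0023 0 18.4;0.0363 -0.0023 0 18.4",
)

```text
t: 13.5
eef_pos: [0.4825, 0.1124, 0.0599]
tool_rot: [-0.002, 0.857, 0.515, -0.005]
contact_force: [-1.3, -7.0, 3.4]
gripper_width: 0.201
grasp_force: 4.0
```

```bash
python3 -c "
from h import *
way([.4,.44,.48,.52,.56,.6,.63])"
```

```text
0.4 t 13.5 pos [0.4825 0.1124 0.0599] yaw_y -28.0 delta tool [-0.0003  0.0006 -0.0001] F [-1.3 -7.   3.4] w 0.201 g 3.9797506481409073 spin -0.0
0.44 t 13.5 pos [0.4825 0.1124 0.0599] yaw_y -28.0 delta tool [ 0.0041 -0.0003 -0.0002] F [-1.3 -7.   3.4] w 0.201 g 3.9797506481409073 spin 2.3
0.48 t 13.5 pos [0.4825 0.1124 0.0599] yaw_y -28.0 delta tool [ 0.0085 -0.001  -0.0002] F [-1.3 -7.   3.4] w 0.201 g 3.9797506481409073 spin 4.6
0.52 t 13.5 pos [0.4825 0.1124 0.0599] yaw_y -28.0 delta tool [ 0.013  -0.0015 -0.0002] F [-1.3 -7.   3.4] w 0.201 g 3.9797506481409073 spin 6.9
0.56 t 13.5 pos [0.4825 0.1124 0.0599] yaw_y -28.0 delta tool [ 0.0175 -0.0019 -0.0002] F [-1.3 -7.   3.4] w 0.201 g 3.9797506481409073 spin 9.2
0.6 t 13.5 pos [0.4825 0.1124 0.0599] yaw_y -28.0 delta tool [ 0.022  -0.0021 -0.0002] F [-1.3 -7.   3.4] w 0.201 g 3.9797506481409073 spin 11.5
0.63 t 13.5 pos [0.4825 0.1124 0.0599] yaw_y -28.0 delta tool [ 0.0254 -0.0021 -0.0003] F [-1.3 -7.   3.4] w 0.201 g 3.9797506481409073 spin 13.2
```

Emit:
send_rows(
  deltas="0.0041 -0.0003 0 2.3;0.0085 -0.001 0 4.6;0.013 -0.0015 0 6.9;0.0175 -0.0019 0 9.2;0.0195 -0.002 0 10.4",
)

```text
t: 14.0
eef_pos: [0.4882, 0.1294, 0.0596]
tool_rot: [-0.002, 0.9, 0.435, -0.006]
contact_force: [-5.0, -7.1, 6.7]
gripper_width: 0.199
grasp_force: 5.0
```

```bash
cat >> h.py <<'E'
def qnow():
    for n in ("top","side"):
        p=bot.read_camera(n); W=cloud(p); rad=np.hypot(W[...,0]-pivot[0],W[...,1]-pivot[1])
        m=(p["depth"]>0)&(abs(W[...,2]-.080)<.004)&(rad>.09)&(rad<.13)&(W[...,1]>.09)
        # roller ring between gripper & background, predicted height
        T=W[m]
        for r in bot.landmark_of(p,"roller")[:1]:
            d=np.array(r["xyz"][:2])-pivot; print(n,"net q",np.arctan2(d@fy,-d@fx),"r",np.linalg.norm(d),r["confidence"])
        if len(T):
            d=T[:,:2]-pivot; a=np.arctan2(d@fy,-d@fx); print(n,"depth",len(T),"q range",np.percentile(a,[2,50,98]))
        c=[p["camera_from_world"]@np.array([*(pivot+.11*(-np.cos(.6)*fx+np.sin(.6)*fy)),.08,1])][0]
        u=int(p["cx"]+p["fx"]*c[0]/-c[2]); v=int(p["cy"]-p["fy"]*c[1]/-c[2]); print(u,v)
        cv2.imwrite(f"pics/z_{n}.png",cv2.resize(p["img"][max(v-50,0):v+50,max(u-65,0):u+65],None,fx=3,fy=3)[...,::-1])
    a=cv2.imread("pics/z_top.png");b=cv2.imread("pics/z_side.png"); cv2.imwrite("pics/z.png",np.hstack([a,b]))
E
python3 -c "
from h import *
way([.58,.6,.62,.63,.64]); qnow()"
```

```text
0.58 t 14.0 pos [0.4882 0.1294 0.0596] yaw_y -38.4 delta tool [ 0.0021  0.0005 -0.0004] F [-5.  -7.1  6.7] w 0.199 g 4.987443387508392 spin -0.1
0.6 t 14.0 pos [0.4882 0.1294 0.0596] yaw_y -38.4 delta tool [ 0.0043  0.0001 -0.0005] F [-5.  -7.1  6.7] w 0.199 g 4.987443387508392 spin 1.0
0.62 t 14.0 pos [0.4882 0.1294 0.0596] yaw_y -38.4 delta tool [ 0.0065 -0.0004 -0.0005] F [-5.  -7.1  6.7] w 0.199 g 4.987443387508392 spin 2.2
0.63 t 14.0 pos [0.4882 0.1294 0.0596] yaw_y -38.4 delta tool [ 0.0076 -0.0006 -0.0005] F [-5.  -7.1  6.7] w 0.199 g 4.987443387508392 spin 2.8
0.64 t 14.0 pos [0.4882 0.1294 0.0596] yaw_y -38.4 delta tool [ 0.0088 -0.0007 -0.0005] F [-5.  -7.1  6.7] w 0.199 g 4.987443387508392 spin 3.3
top depth 4 q range [0.20573317 0.21633276 0.22035268]
176 309
side net q 0.5706209339225342 r 0.10909246006918763 0.66
side depth 112 q range [0.21831363 0.43179099 0.63835277]
186 179
```

View pics/z.png

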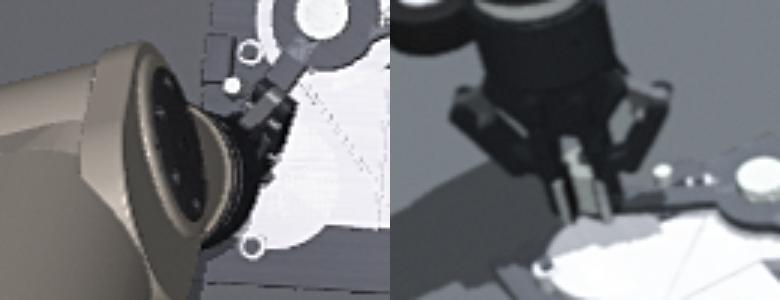

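The jaws cradle the roller with q≈0.56. The side crop shows the roller between the pads, and the top crop shows the arm pulled back close to the stop pin. Pushing on gently.

Emit:
send_rows(
  deltas="0.002 0 0 0.5;0.0043 0 0 1;0.0065 -0.0004 0 2.2;0.0065 -0.0004 0 2.2;0.0065 -0.0004 0 2.2",
)

```text
t: 14.7
eef_pos: [0.4909, 0.1345, 0.0594]
tool_rot: [-0.002, 0.908, 0.419, -0.007]
contact_force: [-7.0, -6.4, 8.9]
gripper_width: 0.198
grasp_force: 5.4
```

Emit:
send_rows(
  deltas="0.001 0 0 0.5;0.002 0 0 1;0.002 0 0 1;0.002 0 0 1",
)

```text
t: 15.1
eef_pos: [0.4919, 0.1362, 0.0593]
tool_rot: [-0.002, 0.912, 0.411, -0.008]
contact_force: [-8.1, -5.5, 8.8]
gripper_width: 0.203
grasp_force: 5.6
```

```bash
python3 -c "
from h import *
way([.62,.63,.64]); qnow(); go(.5,.15,.06)
p=bot.read_camera('wrist'); W=cloud(p); rad=np.hypot(*(W[...,:2]-pivot).transpose(2,0,1))
m=(p['depth']>0)&(abs(W[...,2]-.08)<.004)&(rad>.09)&(rad<.13); T=W[m]
print(len(T)); c,r=cv2.minEnclosingCircle(T[:,:2].astype(np.float32)); d=np.array(c)-pivot; print(c,r,np.arctan2(d@fy,-d@fx),np.hypot(*d))
save(p,'w5')"
```

```text
0.62 t 15.1 pos [0.4919 0.1362 0.0593] yaw_y -41.5 delta tool [-0.001   0.0011 -0.0007] F [-8.1 -5.5  8.8] w 0.203 g 5.6104546040296555 spin -0.9
0.63 t 15.1 pos [0.4919 0.1362 0.0593] yaw_y -41.5 delta tool [ 0.0001  0.0008 -0.0007] F [-8.1 -5.5  8.8] w 0.203 g 5.6104546040296555 spin -0.3
0.64 t 15.1 pos [0.4919 0.1362 0.0593] yaw_y -41.5 delta tool [ 0.0012  0.0006 -0.0007] F [-8.1 -5.5  8.8] w 0.203 g 5.6104546040296555 spin 0.2
top net q -0.7220637728328483 r 0.14184529368035795 0.32
top depth 2 q range [0.28684654 0.28732145 0.28779637]
176 309
side net q 0.6373649142053124 r 0.10968733016130841 0.9
side depth 102 q range [0.27699357 0.48186313 0.68802343]
186 179
t 15.3 pos [0.4918 0.1362 0.0593] yaw_y -41.5 delta tool [ 0.0157 -0.003  -0.0008] F [-8.2 -6.6  9. ] w 0.198 g 5.607779771089554 spin None
8512
(0.5012175440788269, 0.1456240862607956) 0.025976911187171936 0.5260001997996403 0.11054850893058285
```

View pics/w5.png

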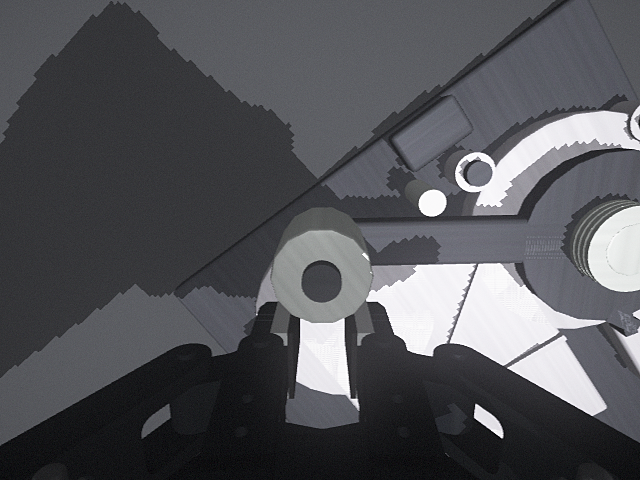

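Wrist view: the roller at (321,275) sits in the jaws, and the arm is almost at the stop pin (432,203). Three estimates put q at about 0.63. One more millimetre, then a final check.

Emit:
send_rows(
  deltas="0.001 0 0 0;0.001 0 0 0;0.001 0 0 0;0.001 0 0 0;0.001 0 0 0",
)

```text
t: 15.85
eef_pos: [0.4923, 0.1369, 0.0593]
tool_rot: [-0.002, 0.912, 0.411, -0.008]
contact_force: [-9.1, -3.8, 10.1]
gripper_width: 0.197
grasp_force: 5.7
```

```bash
python3 -c "
from h import *
way([.64]); qnow()
p=bot.read_camera('top')
W=cloud(p); r=np.hypot(W[...,0]-.4735,W[...,1]+.0022); m=(p['depth']>0)&(r>.0105)&(r<.014)
print('sleeve top',np.percentile(W[...,2][m],[20,50,80]), bot.get_obs()['joint_vel'].__abs__().max() if hasattr(bot.get_obs()['joint_vel'],'__abs__') else '')"
```

```text
0.64 t 15.85 pos [0.4923 0.1369 0.0593] yaw_y -41.5 delta tool [ 0.0004  0.0006 -0.0007] F [-9.1 -3.8 10.1] w 0.197 g 5.682615637779236 spin 0.2
top depth 5 q range [0.27458318 0.28490605 0.30480464]
176 309
side net q 0.6602257579370042 r 0.11048529708091946 0.81
side depth 96 q range [0.29227346 0.48320897 0.69967889]
186 179
sleeve top [0.06682476 0.06817561 0.07009093] 0.002885995219017222
```

The sleeve is still seated. The tensioner is held at about 0.64 with a steady 10 N or so, and the arm is at rest. Handing in.

```bash
python3 -c "
from station import bot
print(bot.hand_in())"
```

```text
the job is handed in; nothing more can be done
None
```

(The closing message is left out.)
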